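# Lower the cam, then press the corner connector home

## Task

A black corner connector has been started by hand in the end of the square aluminium tube in the press-in jig, but the jig's eccentric cam still blocks the slide. Push the cam's lever round with your fingertips until the cam is at its low point, and only then push the slide forward by its upright push plate until the connector sits fully home against the end of the tube. Keep your fingers off the connector, leave the other things on the bench where they are, and finish with the cam low, the slide forward and your hand clear.

Things in the scene. Friction and masses are not known exactly. Their poses are not given: they have to be found in the camera images.
- jig: press-in jig bolted to the bench, steel base plate 355 x 200 x 12 mm. Origin: on the bench (z = 0), on the centre line of slide and tube, beside the cam's axis. x is forward, the way the slide is pushed; y left; z up. The 30 x 30 mm square tube (wall 2 mm, 20 to 50 mm above the bench) lies along x under two clamps, its open end facing back to the slide. Highest part: lever grip, 98 mm.
- cam_axis (a point): point on the cam's upright axis, 52 mm above the bench, 75 mm left (jig +y) of the slide's centre line. The cam is a steel disc 60 mm across, 14 mm thick (32 to 46 mm above the bench); its axis is 14 mm off its centre, so its edge lies 16 mm (low point) to 44 mm (high point) from the axis. Its lever points away from the high point.
- cam (a joint): cam angle, rad. 0: high point towards the slide's roller, lever pointing straight forward (jig +x). Grows as the lever goes counter-clockwise seen from above: forward, left, then backward. 3.14: low point towards the roller, lever parallel to the slide pointing straight backward (jig -x), against its stop. Stays where it is left; takes about 5 N at the grip. Starts at 0.15 to 0.7.
- lever_grip (a point): centre of the upright black grip at the lever's end: cylinder 22 mm across, 57 to 95 mm above the bench (the lever bar below it 48 to 56 mm), 80 mm from the cam's axis. Nothing stands within 40 mm of it on its clockwise side, from which it is pushed, at any angle.
- slide (a joint): slide position, m, growing forward (jig +x). Starts between -0.008 and 0. With the cam high the roller on the slide's left arm meets the cam after a few mm; with the cam low it runs freely to 0.028. The ram meets the connector at about 0.004; connector home at about 0.024. Stays where it is left; takes about 5 N, a little more when fast.
- push_face (a point): point on the middle of the back face of the slide's upright push plate, 66 mm above the bench. The plate is steel, 64 mm wide (jig y), 10 mm thick and reaches from 22 to 86 mm above the bench; its back face looks backward (jig -x) and there is free space behind it.
- ram_face (a point): centre of the slide's front (ram) face, 26 x 26 mm, 35 mm above the bench, 110 mm ahead of the push face.
- tube_mouth (a point): centre of the tube's open end, on the tube's axis, 35 mm above the bench. The connector is home when its cube's front face lies against this end (the connector's origin then 15 mm behind this point).
- connector: loose black nylon two-way corner connector: a 30 mm cube with two 23 mm square legs, each 28 mm long. Origin: centre of the cube's underside, 20 mm above the bench. Its x axis points along the leg that is started 7 to 9 mm into the tube; the other leg points to the right (-y). At the start a gap of 19 to 21 mm is left between cube and tube. Must not be touched by the robot.
- spare: bystander: a second, equal connector on the bench, 65 x 65 x 30 mm, to the right of the jig; origin under its cube.
- tin: bystander: steel tin, 66 mm across and 85 mm high, to the right of the jig; origin under its centre.
- spool: bystander: spool of copper wire, 96 mm across and 46 mm high, to the right of the jig; origin under its centre.
- screwdriver: bystander: screwdriver 200 mm long lying on the bench to the left of the jig; origin under its middle.
Not all that is in view belongs to the job. What is shaped like the connector but blue or purple is not meant.

How it is judged:
By the outcome, as a careful person would: the job done as asked, in the order asked, and still so for the second after the job is handed in, with the robot touching nothing.
It also fails if it takes over 58 s, if anything falls off the work surface, if the arm or the gripper's body presses on something with over 40 N, if the wrist force passes 120 N, or if a joint passes its speed limit or range.

## Robot

A 7-joint arm with a two-finger parallel gripper is mounted at the origin on the work surface. World frame = base frame: x ahead of the robot, y to its left, z up, the work surface at z = 0. Lengths are in m, angles in rad, forces in N, time in s.
With the tool pointing down it reaches from about 0.4 to 0.85 m from the base axis. Payload 10.4 kg.
Tool frame: the origin (TCP) lies on the centre line of the jaws, within the pads' length; the fingertips stand 8 mm ahead of it and the grasp point (between the pads) lies 11 mm behind it (r.finger_overhang is the distance from the TCP to the fingertips, in m); z points along the fingers, y is the line along which they close (so a half turn about z gives the same grasp; the last joint's range is limited). The gripper opens to 87 mm and grips with 3 to 60 N. Pads are 19 mm wide; open, the fingers measure 117 mm over their backs; the gripper's body (75 mm by 190 mm) begins 51 mm behind the grasp point.
Start: joints at [1.256, 0.332, -0.065, 1.46, 0.022, 1.35, -0.088], TCP at [0.18, -0.599, 0.231] pointing down, gripper open.
Joint ranges: [-2.6, 2.6], [-0.5, 2.12], [-1.47, 1.34], [0.16, 2.42], [-1.27, 4.41], [0.06, 2.06], [-2.6, 2.6]. Speed limits (rad/s): [2.22, 2.22, 2.79, 2.79, 3.14, 3.14, 3.14].

## Interface

Orientations are given as a unit quaternion [x, y, z, w].
In Python, from bench import r, vision gives the robot as it stands.
- The arm moves only by the tool drive_tool, never from a script. Its argument "series" is a list of rows, each a list of 2 entries, a list of its own where there are three numbers: the shift along the world's x, y, z in cm, then the turn about the world's z in degrees. A call has exactly 10 rows; each row shifts and turns the commanded pose from where the row before left it; what a row does not reach is not made up. A row lasts 1/8 s, in which the tool goes at most 62.5 mm and 10.7 degrees, less where a joint would pass 70% of its speed; a pose out of reach is approached as far as the arm can. A call with a gripper value outside its range is refused whole. "hand" is the closure, from 0 (fully open) to 1 (shut), set as the call begins (left out, the last holds). The fingers move at their own pace and stop on an object; "newtons" is the grip in N (left out, the last holds). Time passes only in rows, so rows that do not move let the fingers close, or fill a call up. It gives the time, the measured TCP pose, the force, the opening and the grip force at its end, in the units of the state.
- r.read_state(): the state, without advancing time (a new reading comes with each control period).
- vision.camera(name): name is "scene" or "top" or "wrist"; returns a dict with "color" (400x640x3 uint8, red, green, blue), "intrinsics" (3x3 intrinsics, pixels), "R" (3x3) and "t" (3): a world point X has camera coordinates R X + t; the wrist camera has in their place "mount" (4x4, takes a point from camera to tool coordinates, whose origin is the TCP and whose axes are the flange's). Camera axes: x right, y down, z forward; pixel columns grow to the right and rows downward; lengths in m; the calibration is good to about 2 mm. A picture is of the moment at which its call begins: read the wrist's pose just before it. There is no depth.
- r.close_job(): hands the job in; it is judged then, once.
The state is a dict: "time": time; "joint_positions": joint angles; "joint_vel": joint speeds; "joint_torque": joint torques, N m; "ee_pos": TCP position; "eef_rot": TCP orientation; "ft_force": force on the tool from outside, world axes, zero at the start; "torque": the same for the moment, N m; "width": finger opening in m; "grip_force": force on a finger pad.
Only numpy, scipy, OpenCV 4.12 (cv2) and the standard library are available. Lean on these libraries where they do the work, as an engineer would, in place of code of your own. Each camera call takes 0.05 s, during which the arm holds its last target. There are 200 camera calls.

## Working session

There is one attempt and no reset: what is moved stays moved. The work goes in short steps, Python scripts to look and compute and a tool call to move; the robot and the scene stay as the last step left them, time stands still between calls to the robot, and variables do not carry over. Pictures are saved under pics/ and viewed, at most 10 in all, crops included, and the job is handed in when it is done.

Besides the shell and the picture viewer there is one more tool, called in YAML: its name, and indented under it one key for each argument. drive_tool: Moves the arm, as the interface text tells. Its arguments: {"type":"object","properties":{"series":{"type":"array"},"hand":{"type":"number"},"newtons":{"type":"number"}},"required":["series"]}

```bash
mkdir -p pics
cat > h.py <<'E'
import numpy as np, cv2
from bench import r, vision
def proj(c,X):
    p=c["intrinsics"]@(c["R"]@np.array(X,float)+c["t"]); return p[:2]/p[2]
def ray(c,uv,z):
    d=c["R"].T@np.linalg.solve(c["intrinsics"],[uv[0],uv[1],1.]); o=-c["R"].T@c["t"]
    return o+d*(z-o[2])/d[2]
E
python3 - <<'E'
from h import *
for n in("top","scene"):
    c=vision.camera(n); cv2.imwrite(f"pics/{n}0.png",cv2.cvtColor(c["color"],cv2.COLOR_RGB2BGR)); print(n,-c["R"].T@c["t"],c["R"],c["intrinsics"][0,0])
s=r.read_state();print(s["time"],s["ee_pos"],s["eef_rot"])
E
```

```text
top [0.38475854 0.03129804 1.00265262] [[ 0.00770787 -0.99994935  0.00647195]
 [-0.98365432 -0.00874633 -0.17985459]
 [ 0.17990209 -0.00497987 -0.98367192]] 405.56788087159106
scene [ 1.12201646 -0.03451755  0.8729205 ] [[ 0.13294911  0.99112174 -0.00149076]
 [ 0.81339567 -0.10996811 -0.57122194]
 [-0.56631442  0.07473087 -0.82079429]] 441.27981396355784
0.1 [ 0.17969619 -0.59827349  0.22982181] [ 9.89373516e-01  1.45394784e-01 -1.31341451e-04 -6.20892311e-04]
```

View pics/top0.png

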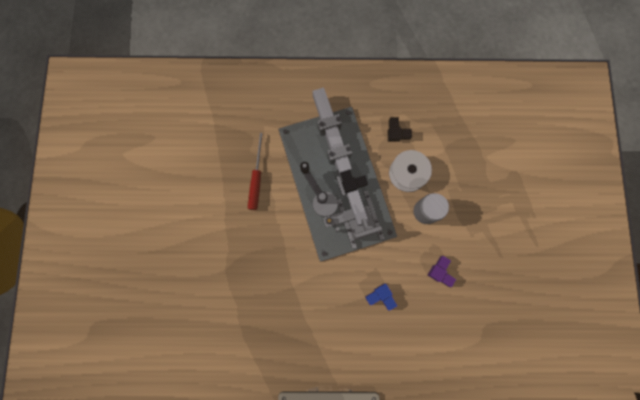

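View pics/scene0.png

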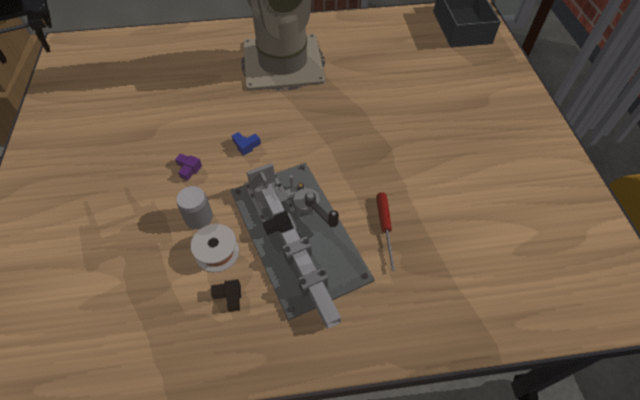

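The top view shows the jig with its forward direction up and slightly left. The lever grip is near (305,167), the cam near (325,205) and the push plate near (368,230). I'll zoom in on both views.

Run:
```python
import cv2
a=cv2.imread("pics/top0.png")[80:270,270:410]; cv2.imwrite("pics/topc.png",cv2.resize(a[60:],None,fx=4.5,fy=4.5,interpolation=cv2.INTER_CUBIC))
a=cv2.imread("pics/scene0.png")[155:330,225:380]; cv2.imwrite("pics/scc.png",cv2.resize(a[:120],None,fx=5,fy=5,interpolation=cv2.INTER_CUBIC))
```

```text
(no output)
```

View pics/topc.png

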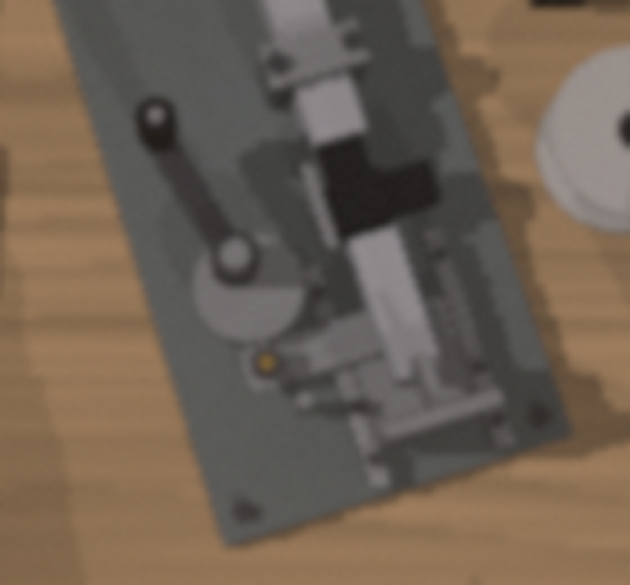

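View pics/scc.png

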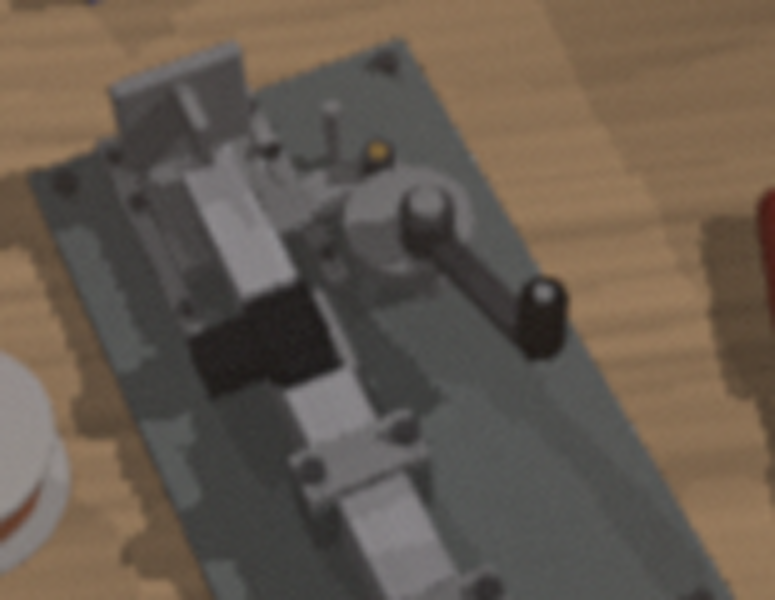

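The crops show these points:
- **Grip top:** topc (156,116), scc (543,292).
- **Cam hub:** topc (236,254), scc (428,203).
- **Push plate top edge:** topc (385,432) to (500,397).
- **Base plate corners:** topc (230,545) and (568,433).

Next I'll triangulate them.

```bash
cat >> h.py <<'E'
def tri(a,ua,b,ub):
    A=[];B=[]
    for c,u in((a,ua),(b,ub)):
        d=c["R"].T@np.linalg.solve(c["intrinsics"],[u[0],u[1],1.]);d/=np.linalg.norm(d);P=np.eye(3)-np.outer(d,d);o=-c["R"].T@c["t"];A.append(P);B.append(P@o)
    return np.linalg.lstsq(np.vstack(A),np.hstack(B),rcond=None)[0]
E
python3 - <<'E'
from h import *
a=vision.camera("top");b=vision.camera("scene")
T=lambda x,y:(270+x/4.5-.4,140+y/4.5-.4); S=lambda x,y:(225+x/5-.4,155+y/5-.4)
np.set_printoptions(precision=4,suppress=True)
for n,t,s,z in[("grip",(156,116),(543,292),.096),("hub",(236,254),(428,203),.06),("plL",(385,435),(238,47),.086),("plR",(500,400),(114,95),.086),("roller",(266,362),(377,151),.05)]:
    print(n,tri(a,T(*t),b,S(*s)),ray(a,T(*t),z),ray(b,S(*s),z))
L=[ray(a,T(*p),.012) for p in[(60,0),(230,545),(568,433)]]
print(L,[np.degrees(np.arctan2(*(L[i]-L[j])[1::-1])) for i,j in((0,1),(1,2))])
g=[ray(a,p,.05) for p in [(313.5,93.5),(325,88.5)]];print(g)
m=[ray(a,T(*p),.05)for p in[(310,143),(365,128),(268,0),(328,0)]];print("tube",m)
# jig frame from cam hub
E
```

```text
grip [0.6283 0.0599 0.0959] [0.6283 0.0606 0.096 ] [0.6283 0.0591 0.096 ]
hub [0.5609 0.0186 0.0737] [0.5635 0.0186 0.06  ] [0.5513 0.0193 0.06  ]
plL [ 0.4671 -0.0577  0.0813] [ 0.4667 -0.0565  0.086 ] [ 0.4708 -0.0583  0.086 ]
plR [ 0.4856 -0.1162  0.0789] [ 0.4849 -0.1147  0.086 ] [ 0.4912 -0.1158  0.086 ]
roller [0.5083 0.0012 0.0452] [0.5078 0.0023 0.05  ] [0.5118 0.0001 0.05  ]
[array([0.7182, 0.1186, 0.012 ]), array([0.4136, 0.0202, 0.012 ]), array([ 0.4753, -0.1631,  0.012 ])] [np.float64(17.90294944633615), np.float64(108.58882432011843)]
[array([0.8268, 0.0415, 0.05  ]), array([0.8406, 0.0128, 0.05  ])]
tube [array([ 0.6265, -0.0209,  0.05  ]), array([ 0.6351, -0.0505,  0.05  ]), array([0.7065, 0.0019, 0.05  ]), array([ 0.7069, -0.0308,  0.05  ])]
```

Jig yaw is about 18°, the cam axis is at about (0.561, 0.019) and the lever is at about 13° in the jig frame. I'll move there with the fingers shut.

drive_tool:
  series:
    - [[2.3,3.1,0],0.75]
    - [[2.3,3.1,0],0.75]
    - [[2.3,3.1,0],0.75]
    - [[2.3,3.1,0],0.75]
    - [[2.3,3.1,0],0.75]
    - [[2.3,3.1,0],0.75]
    - [[2.3,3.1,0],0.75]
    - [[2.3,3.1,0],0.75]
    - [[2.3,3.1,0],0.75]
    - [[2.3,3.1,0],0.75]
  hand: 1
  newtons: 20

```text
time: 1.45
ee_pos: [0.4104, -0.2875, 0.2305]
eef_rot: [0.978, 0.21, -0.0, 0.0]
ft_force: [0.5, 0.7, -0.8]
width: 0.0015
grip_force: 0.0
```

drive_tool:
  series:
    - [[2.3,3.1,0],0.75]
    - [[2.3,3.1,0],0.75]
    - [[2.3,3.1,0],0.75]
    - [[2.3,3.1,0],0.75]
    - [[2.3,3.1,0],0.75]
    - [[2.3,3.1,0],0.75]
    - [[2.3,3.1,0],0.75]
    - [[2.3,3.1,0],0.75]
    - [[2.3,3.1,0],0.75]
    - [[2.3,3.1,0],0.75]

```text
time: 2.7
ee_pos: [0.6405, 0.0222, 0.2304]
eef_rot: [0.962, 0.273, -0.0, 0.0]
ft_force: [-0.1, -0.2, 0.1]
width: 0.0005
grip_force: 0.0
```

```bash
cat >> h.py <<'E'
from scipy.spatial.transform import Rotation as Ro
def wcam():
    s=r.read_state(); c=vision.camera("wrist"); M=np.eye(4); M[:3,:3]=Ro.from_quat(s["eef_rot"]).as_matrix(); M[:3,3]=s["ee_pos"]
    W=np.linalg.inv(M@c["mount"]); c["R"]=W[:3,:3]; c["t"]=W[:3,3]; return c
E
python3 - <<'E'
from h import *
c=wcam(); cv2.imwrite("pics/w1.png",cv2.cvtColor(c["color"],cv2.COLOR_RGB2BGR))
for p in [(.6283,.06,.095),(.561,.0186,.074),(.561,.0186,.062),(.646,.031,.064)]: print(p,proj(c,p))
print(r.read_state()["joint_positions"])
E
```

```text
(0.6283, 0.06, 0.095) [281.95915394 185.35781135]
(0.561, 0.0186, 0.074) [286.40931248 248.9041382 ]
(0.561, 0.0186, 0.062) [287.50275453 244.58476858]
(0.646, 0.031, 0.064) [316.22248794 179.38618198]
[ 0.32452246  0.43376401 -0.59847852  1.38682641  0.23990348  1.39362127
 -1.28400344]
```

View pics/w1.png

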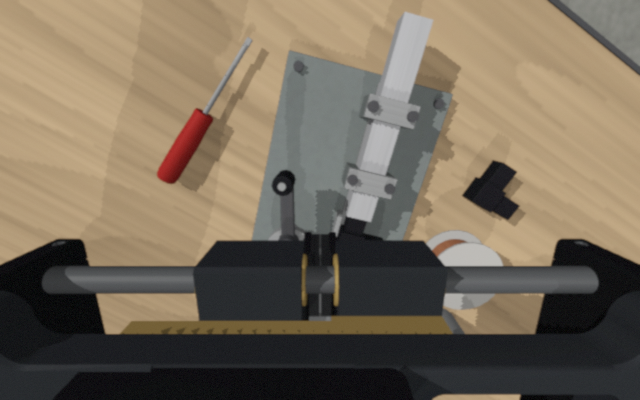

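The wrist view shows the grip at (283,185), against a prediction of (282,185), so the measurement holds. I'll descend beside the grip on its clockwise side.

drive_tool:
  series:
    - [[0.05,0.1,-2.0],0]
    - [[0.05,0.1,-2.0],0]
    - [[0.05,0.1,-2.0],0]
    - [[0.05,0.1,-2.0],0]
    - [[0.05,0.1,-2.0],0]
    - [[0.05,0.1,-2.0],0]
    - [[0.05,0.1,-2.0],0]
    - [[0.05,0.1,-1.6],0]
    - [[0,0,0],0]
    - [[0,0,0],0]

```text
time: 4.0
ee_pos: [0.6443, 0.0295, 0.0752]
eef_rot: [0.962, 0.273, 0.001, 0.0]
ft_force: [0.2, 0.6, -0.4]
width: 0.0001
grip_force: 0.0
```

Run:
```python
from h import *
s=r.read_state(); p=s["ee_pos"]; print(p,s["ft_force"])
A=np.array([.561,.0186])
C=lambda t:A+.08*np.array([np.cos(t),np.sin(t)])+.026*np.array([np.sin(t),-np.cos(t)])
th=np.radians([31.5+5.5*i for i in range(31)]+[200])
P=[C(t) for t in th]
print("to touch",(P[0]-p[:2])*100)
for i in range(len(P)-1): print(i,round(np.degrees(th[i+1]),1),((P[i+1]-P[i])*100).round(2),P[i+1].round(4))
```

```text
[0.64428953 0.02951186 0.07521587] [ 0.21438845  0.55840311 -0.42420377]
to touch [-0.14933562  0.8719381 ]
0 37.0 [-0.23  0.77] [0.6405 0.046 ]
1 42.5 [-0.3   0.75] [0.6375 0.0535]
2 48.0 [-0.37  0.72] [0.6339 0.0607]
3 53.5 [-0.44  0.68] [0.6295 0.0674]
4 59.0 [-0.5   0.63] [0.6245 0.0738]
5 64.5 [-0.56  0.58] [0.6189 0.0796]
6 70.0 [-0.61  0.53] [0.6128 0.0849]
7 75.5 [-0.66  0.47] [0.6062 0.0895]
8 81.0 [-0.7  0.4] [0.5992 0.0935]
9 86.5 [-0.74  0.33] [0.5918 0.0969]
10 92.0 [-0.76  0.26] [0.5842 0.0995]
11 97.5 [-0.79  0.19] [0.5763 0.1013]
12 103.0 [-0.8   0.11] [0.5683 0.1024]
13 108.5 [-0.81  0.03] [0.5603 0.1027]
14 114.0 [-0.81 -0.05] [0.5522 0.1023]
15 119.5 [-0.8  -0.12] [0.5442 0.101 ]
16 125.0 [-0.78 -0.2 ] [0.5364 0.099 ]
17 130.5 [-0.76 -0.27] [0.5288 0.0963]
18 136.0 [-0.73 -0.34] [0.5215 0.0929]
19 141.5 [-0.69 -0.41] [0.5146 0.0887]
20 147.0 [-0.65 -0.48] [0.5081 0.084 ]
21 152.5 [-0.6  -0.54] [0.502  0.0786]
22 158.0 [-0.55 -0.59] [0.4966 0.0727]
23 163.5 [-0.49 -0.64] [0.4917 0.0663]
24 169.0 [-0.42 -0.69] [0.4874 0.0594]
25 174.5 [-0.36 -0.72] [0.4839 0.0521]
26 180.0 [-0.29 -0.75] [0.481  0.0446]
27 185.5 [-0.21 -0.78] [0.4789 0.0368]
28 191.0 [-0.14 -0.8 ] [0.4775 0.0289]
29 196.5 [-0.06 -0.8 ] [0.4769 0.0208]
30 200.0 [ 0.   -0.51] [0.4769 0.0157]
```

drive_tool:
  series:
    - [[-0.15,0.87,0],0]
    - [[-0.23,0.77,0],5.5]
    - [[-0.3,0.75,0],5.5]
    - [[-0.37,0.72,0],5.5]
    - [[-0.44,0.68,0],5.5]
    - [[-0.5,0.63,0],5.5]
    - [[-0.56,0.58,0],5.5]
    - [[-0.61,0.53,0],5.5]
    - [[-0.66,0.47,0],5.5]
    - [[-0.7,0.4,0],5.5]

```text
time: 5.25
ee_pos: [0.5998, 0.0934, 0.0756]
eef_rot: [0.758, 0.652, 0.001, 0.001]
ft_force: [5.4, -2.5, -2.6]
width: 0.0006
grip_force: 2.3
```

Run:
```python
from h import *
a=vision.camera("top");im=cv2.cvtColor(a["color"],cv2.COLOR_RGB2BGR)
print(proj(a,(.561+.08*.156,.0186+.079,.098)))
cv2.imwrite("pics/top1.png",cv2.resize(im[130:260,260:410],None,fx=4.5,fy=4.5,interpolation=cv2.INTER_CUBIC))
print(r.read_state()["ft_force"])
```

```text
[287.63016811 188.34086536]
[ 2.53424719 -2.73026102 -0.45479939]
```

View pics/top1.png

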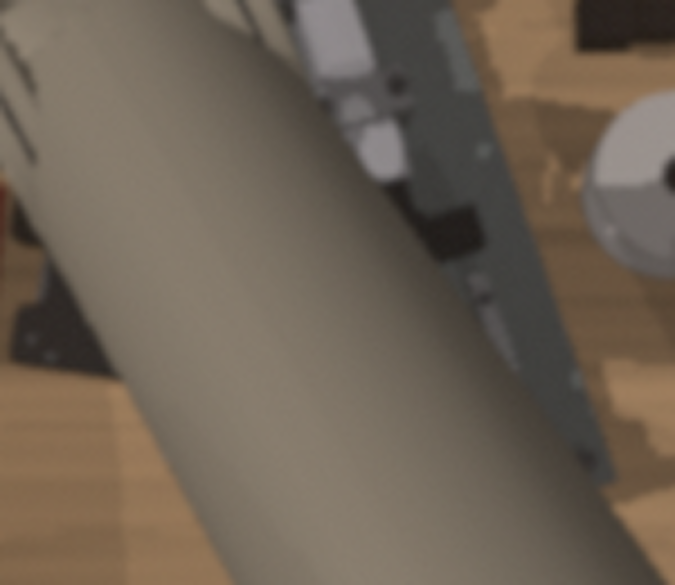

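The arm hides the lever in the top view. The force is about 5 N opposing the motion, so the finger is in contact and pushing. I'll continue.

drive_tool:
  series:
    - [[-0.74,0.33,0],5.5]
    - [[-0.76,0.26,0],5.5]
    - [[-0.79,0.19,0],5.5]
    - [[-0.8,0.11,0],5.5]
    - [[-0.81,0.03,0],5.5]
    - [[-0.81,-0.05,0],5.5]
    - [[-0.8,-0.12,0],5.5]
    - [[-0.78,-0.2,0],5.5]
    - [[-0.76,-0.27,0],5.5]
    - [[-0.73,-0.34,0],5.5]

```text
time: 6.55
ee_pos: [0.5219, 0.094, 0.0756]
eef_rot: [0.372, 0.928, 0.001, 0.001]
ft_force: [4.8, 1.6, -2.4]
width: 0.0005
grip_force: 2.3
```

drive_tool:
  series:
    - [[-0.69,-0.41,0],5.5]
    - [[-0.65,-0.48,0],5.5]
    - [[-0.6,-0.54,0],5.5]
    - [[-0.55,-0.59,0],5.5]
    - [[-0.49,-0.64,0],5.5]
    - [[-0.42,-0.69,0],5.5]
    - [[-0.36,-0.72,0],5.5]
    - [[-0.29,-0.75,0],5.5]
    - [[-0.21,-0.78,0],5.5]
    - [[-0.14,-0.8,0],5.5]

```text
time: 7.8
ee_pos: [0.4764, 0.0306, 0.0752]
eef_rot: [-0.099, 0.995, 0.001, 0.0]
ft_force: [-3.2, 5.7, 3.1]
width: 0.0005
grip_force: 3.3
```

drive_tool:
  series:
    - [[-0.04,-0.3,0],2]
    - [[-0.03,-0.3,0],2]
    - [[0,-0.2,0],1.5]
    - [[0,-0.1,0],1]
    - [[0,-0.1,0],0]
    - [[0,0,0],0]
    - [[0,0,0],0]
    - [[0,0,0],0]
    - [[0,0,0],0]
    - [[0,0,0],0]

```text
time: 9.05
ee_pos: [0.4757, 0.0204, 0.0751]
eef_rot: [-0.154, 0.988, 0.0, -0.0]
ft_force: [-4.0, 3.8, 6.0]
width: 0.0006
grip_force: 3.0
```

drive_tool:
  series:
    - [[0,-0.1,0],0]
    - [[0,-0.1,0],0]
    - [[0,-0.1,0],0]
    - [[0,-0.1,0],0]
    - [[0,0,0],0]
    - [[0,0,0],0]
    - [[0,0,0],0]
    - [[0,0,0],0]
    - [[0,0,0],0]
    - [[0,0,0],0]

```text
time: 10.3
ee_pos: [0.4761, 0.0163, 0.0752]
eef_rot: [-0.154, 0.988, 0.0, 0.0]
ft_force: [-2.4, 5.1, 3.2]
width: 0.0002
grip_force: 2.9
```

drive_tool:
  series:
    - [[0,-0.1,0],0]
    - [[0,-0.1,0],0]
    - [[0,-0.1,0],0]
    - [[0,-0.1,0],0]
    - [[0,0,0],0]
    - [[0,0,0],0]
    - [[0,0,0],0]
    - [[0,0,0],0]
    - [[0,0,0],0]
    - [[0,0,0],0]

```text
time: 11.55
ee_pos: [0.4765, 0.013, 0.0753]
eef_rot: [-0.154, 0.988, 0.001, 0.001]
ft_force: [-1.0, 6.3, 1.2]
width: 0.0006
grip_force: 3.6
```

Run:
```python
from h import *
print(r.read_state()["ft_force"])
b=vision.camera("scene");im=cv2.cvtColor(b["color"],cv2.COLOR_RGB2BGR)
cv2.imwrite("pics/s1.png",cv2.resize(im[140:280,225:385],None,fx=4,fy=4,interpolation=cv2.INTER_CUBIC))
```

```text
[-1.04933462  6.34385552  1.19490364]
```

View pics/s1.png

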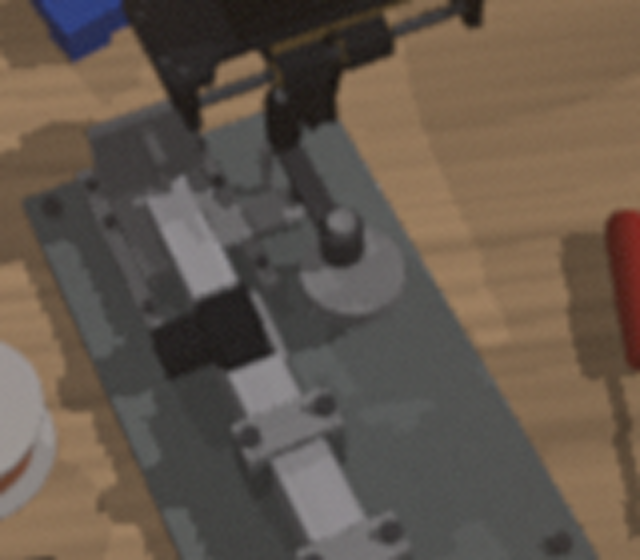

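The lever now points back, with its grip at s1 (277,100) and the hub at (343,222). I'll measure its angle and keep pushing gently to the stop.

Run:
```python
from h import *
b=vision.camera("scene")
for p in((276,93),(280,93)): 
    g=ray(b,(225+p[0]/4-.4,140+p[1]/4-.4),.096);print(g,np.degrees(np.arctan2(g[1]-.0186,g[0]-.561)))
```

```text
[ 0.48228126 -0.00959095  0.096     ] -160.29640923721965
[ 0.48258589 -0.00734091  0.096     ] -161.6947829261612
```

drive_tool:
  series:
    - [[0,-0.1,0],0]
    - [[0,-0.1,0],0]
    - [[0,-0.1,0],0]
    - [[0,0,0],0]
    - [[0,0,0],0]
    - [[0,0,0],0]
    - [[0,0,0],0]
    - [[0,0,0],0]
    - [[0,0,0],0]
    - [[0,0,0],0]

```text
time: 12.9
ee_pos: [0.4764, 0.0126, 0.0755]
eef_rot: [-0.155, 0.988, 0.003, 0.001]
ft_force: [-0.6, 16.3, 0.1]
width: 0.0004
grip_force: 7.5
```

The force rose to 16 N with the lever stopped at about 198–199°, so the cam is at its low stop. I'll retreat outward, lift, and go round behind the push plate.

drive_tool:
  series:
    - [[-0.4,1.3,0],0]
    - [[-0.6,2,0],0]
    - [[0,0.5,3],0]
    - [[0,0,4],0]
    - [[0,0,4],0]
    - [[-0.6,-2.5,1],0]
    - [[-0.8,-4.0,0],0]
    - [[-0.8,-4.0,0],0]
    - [[-0.8,-4.0,0],0]
    - [[0,0,0],0]

```text
time: 14.15
ee_pos: [0.4352, -0.1021, 0.1945]
eef_rot: [-0.151, 0.989, -0.001, -0.001]
ft_force: [0.2, 1.2, 0.8]
width: 0.0004
grip_force: 0.0
```

Run:
```python
from h import *
s=r.read_state();print(s["ee_pos"],s["ft_force"],s["joint_positions"])
b=vision.camera("scene");im=cv2.cvtColor(b["color"],cv2.COLOR_RGB2BGR)
cv2.imwrite("pics/s2.png",cv2.resize(im[120:260,225:385],None,fx=4,fy=4,interpolation=cv2.INTER_CUBIC))
```

```text
[ 0.43524319 -0.1021421   0.19453922] [0.24147843 1.23423943 0.80473626] [ 1.54757949  0.07767805 -1.42794083  1.90469444  0.08368959  1.22753481
  1.96535982]
```

View pics/s2.png

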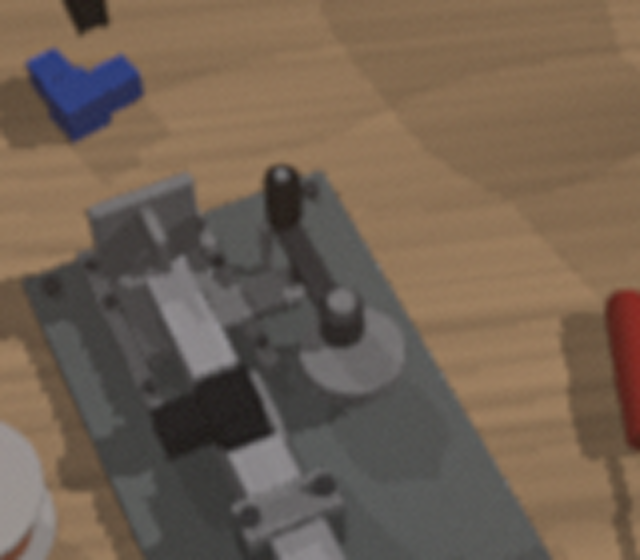

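The lever is parallel to the slide, pointing back, and the plate is unobstructed. Joint 3 is near its limit, so I'll turn the wrist back by half a turn, which gives the same finger shape, before descending.

drive_tool:
  series:
    - [[0,0,0],-9]
    - [[0,0,0],-9]
    - [[0,0,0],-9]
    - [[0,0,0],-9]
    - [[0,0,0],-9]
    - [[0,0,0],-9]
    - [[0,0,0],-9]
    - [[0,0,0],-9]
    - [[0,0,0],-9]
    - [[0,0,0],-9]

```text
time: 15.45
ee_pos: [0.4364, -0.0974, 0.1947]
eef_rot: [0.591, 0.807, -0.0, 0.0]
ft_force: [-0.9, 0.5, -1.0]
width: 0.0004
grip_force: 0.0
```

drive_tool:
  series:
    - [[0,0,0],-9]
    - [[0,0,0],-9]
    - [[0,0,0],-9]
    - [[0,0,0],-9]
    - [[0,0,0],-9]
    - [[0,0,0],-9]
    - [[0,0,0],-9]
    - [[0,0,0],-9]
    - [[0,0,0],-9]
    - [[0,0,0],0]

```text
time: 16.7
ee_pos: [0.4364, -0.0977, 0.1946]
eef_rot: [0.973, 0.232, -0.0, 0.0]
ft_force: [0.7, 1.4, 0.0]
width: 0.0006
grip_force: 0.0
```

Run:
```python
from h import *
s=r.read_state();print(s["ee_pos"],s["eef_rot"],s["joint_positions"])
```

```text
[ 0.43639289 -0.09768751  0.19463563] [ 9.72620901e-01  2.32397443e-01 -1.83779172e-05  1.05195747e-04] [ 1.34233847  0.03322076 -1.21254699  1.90775332  0.03332421  1.22232479
 -0.98312119]
```

drive_tool:
  series:
    - [[0.1,-0.3,-1.5],-4.5]
    - [[0,0,-1.5],-4]
    - [[0,0,-1.5],0]
    - [[0,0,-1.5],0]
    - [[0,0,-1.5],0]
    - [[0,0,-1.5],0]
    - [[0,0,-1.5],0]
    - [[0,0,-1.5],0]
    - [[0,0,-0.3],0]
    - [[0,0,0],0]

```text
time: 17.95
ee_pos: [0.4372, -0.102, 0.0716]
eef_rot: [0.987, 0.159, 0.0, -0.0]
ft_force: [0.6, 0.7, 0.8]
width: 0.0004
grip_force: 0.0
```

drive_tool:
  series:
    - [[0.4,0.13,0],0]
    - [[0.4,0.13,0],0]
    - [[0.4,0.13,0],0]
    - [[0.3,0.1,0],0]
    - [[0.3,0.1,0],0]
    - [[0.3,0.1,0],0]
    - [[0.3,0.1,0],0]
    - [[0.3,0.1,0],0]
    - [[0,0,0],0]
    - [[0,0,0],0]

```text
time: 19.2
ee_pos: [0.4641, -0.0933, 0.0715]
eef_rot: [0.987, 0.158, 0.0, -0.0]
ft_force: [-1.4, -0.8, -0.6]
width: 0.0005
grip_force: 0.3
```

drive_tool:
  series:
    - [[0.25,0.08,0],0]
    - [[0.25,0.08,0],0]
    - [[0.25,0.08,0],0]
    - [[0.25,0.08,0],0]
    - [[0.25,0.08,0],0]
    - [[0.25,0.08,0],0]
    - [[0.25,0.08,0],0]
    - [[0.25,0.08,0],0]
    - [[0,0,0],0]
    - [[0,0,0],0]

```text
time: 20.45
ee_pos: [0.4845, -0.0867, 0.0717]
eef_rot: [0.987, 0.158, 0.0, -0.0]
ft_force: [-2.2, 0.1, -1.9]
width: -0.0001
grip_force: 0.8
```

drive_tool:
  series:
    - [[0.15,0.05,0],0]
    - [[0.15,0.05,0],0]
    - [[0.15,0.05,0],0]
    - [[0.15,0.05,0],0]
    - [[0,0,0],0]
    - [[0,0,0],0]
    - [[0,0,0],0]
    - [[0,0,0],0]
    - [[0,0,0],0]
    - [[0,0,0],0]

```text
time: 21.7
ee_pos: [0.4871, -0.0861, 0.0711]
eef_rot: [0.987, 0.158, -0.004, 0.001]
ft_force: [-21.0, -5.0, 15.3]
width: 0.0006
grip_force: 10.3
```

The force rose to 21 N and the slide nearly stopped. I'll check the gap between cube and tube.

Run:
```python
from h import *
print(r.read_state()["ee_pos"],r.read_state()["ft_force"])
b=vision.camera("scene");im=cv2.cvtColor(b["color"],cv2.COLOR_RGB2BGR)
cv2.imwrite("pics/s3.png",cv2.resize(im[150:260,225:325],None,fx=5,fy=5,interpolation=cv2.INTER_CUBIC))
O=np.array([.5842,-.0527,0]);a=np.radians(18.2);f=np.array([np.cos(a),np.sin(a),0]);l=np.array([-f[1],f[0],0])
for x in(.03,.05):
  for y in(.015,-.015): print(x,y,((proj(b,O+x*f+y*l+[0,0,.05])-[225,150]+.4)*5).round())
```

```text
[ 0.4870969  -0.08607618  0.07108344] [-20.98143111  -4.9992868   15.33766351]
0.03 0.015 [335. 358.]
0.03 -0.015 [271. 384.]
0.05 0.015 [353. 393.]
0.05 -0.015 [289. 420.]
```

View pics/s3.png

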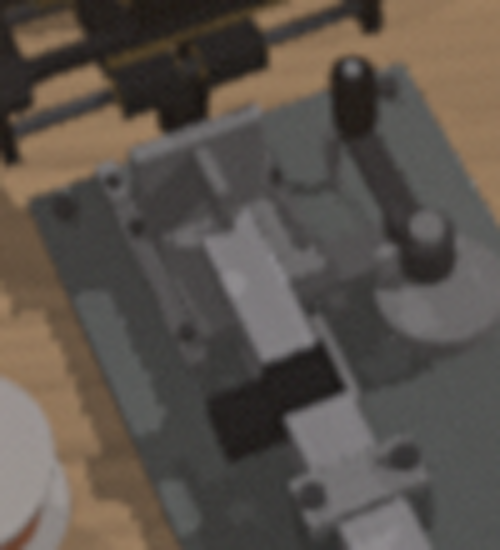

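The cube now looks up against the tube mouth, whose edge runs about (287,412) to (352,392). I'll add a small extra push to confirm it is hard home.

drive_tool:
  series:
    - [[0.1,0.03,0],0]
    - [[0.1,0.03,0],0]
    - [[0,0,0],0]
    - [[0,0,0],0]
    - [[0,0,0],0]
    - [[0,0,0],0]
    - [[0,0,0],0]
    - [[0,0,0],0]
    - [[0,0,0],0]
    - [[0,0,0],0]

```text
time: 23.0
ee_pos: [0.4872, -0.0861, 0.0708]
eef_rot: [0.987, 0.158, -0.006, 0.001]
ft_force: [-30.2, -6.8, 23.5]
width: 0.0003
grip_force: 15.3
```

It doesn't move at 30 N, so the connector is home. I'll back off and lift clear.

drive_tool:
  series:
    - [[-0.3,-0.1,0],0]
    - [[-0.6,-0.2,0],0]
    - [[-1.2,-0.4,0],0]
    - [[-1.5,-0.5,0],0]
    - [[-0.5,-0.2,2],0]
    - [[0,0,4],0]
    - [[0,0,4],0]
    - [[0,0,4],0]
    - [[0,0,2],0]
    - [[0,0,0],0]

```text
time: 24.25
ee_pos: [0.4518, -0.0987, 0.2327]
eef_rot: [0.987, 0.158, 0.001, 0.001]
ft_force: [-0.2, -0.3, -0.4]
width: 0.0009
grip_force: 0.0
```

Run:
```python
from h import *
print(r.read_state()["ee_pos"],r.read_state()["ft_force"])
b=vision.camera("scene");im=cv2.cvtColor(b["color"],cv2.COLOR_RGB2BGR)
cv2.imwrite("pics/s4.png",cv2.resize(im[130:320,165:405],None,fx=3.1,fy=3.1,interpolation=cv2.INTER_CUBIC))
```

```text
[ 0.45183075 -0.09865943  0.2326758 ] [-0.21655485 -0.29512742 -0.36217615]
```

View pics/s4.png

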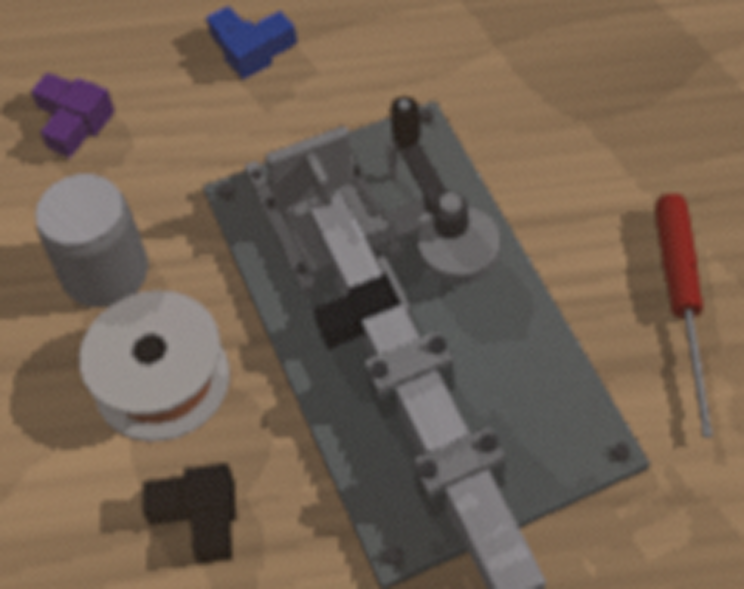

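The cam lever points back, the slide is forward and the cube is against the tube at about (370,310). The bystanders look untouched and the hand is clear, so I'll hand the job in.

```bash
python3 -c "
from h import *
print(r.close_job())"
```

```text
the job is handed in; nothing more can be done
None
```

The job is handed in: the cam was pushed to its low stop first, then the slide was pushed forward until the connector would go no further against the tube end (no movement at 30 N), and the hand finished clear.

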